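# Take the clean stopper from its capped station with the tongs

### The job

The clean rubber stopper stands on its seat under the clear dust cap of the metal station. First slide the cap by its upright grip bar past its click and all the way open; then pick up the sprung tongs from their rest, close them on that stopper and lift it at least 10 cm above the worktop, and finish while holding it there in the tongs. Only the tongs may touch the stopper, never the fingers or the arm, and the pen and the other two stoppers on the worktop are left where they are.

Things in the scene. Friction and masses are not known exactly. Their poses are not given: they have to be found in the camera images.
- station: fixed aluminium plinth, 70 (x) x 178 (y) x 20 mm high, with an upright end plate at its +y end (to 57 mm above the worktop). Origin at worktop level directly under the stopper seat; the plinth spans local x -35..35, y -130..48 mm. Local z is up. The side at local -x is open to the robot. The seat is a white disc of 17 mm diameter whose top is 24 mm above the worktop
- cap (a joint): travel of the clear dust cap along the station's local -y, m: 0 = closed over the stopper, held by a spring-ball click (about 6 N to pull past, within the first 12 mm), then about 1.5 N friction; 0.090 = fully open at the stop; it stays where left. The cap is a box of 58 x 72 mm, open below and at its +y end, roof top 57 mm above the worktop
- cap_grip (a point): point on the white upright grip bar on the cap's roof. The bar is 40 mm long (station local x), 12 mm thick (local y, pinch it along this) and stands from 57 to 85 mm above the worktop; the point lies in its mid plane, 79 mm above the worktop, and moves with the cap
- stopper: tan tapered rubber stopper, 24 mm diameter at the top, a little narrower at the foot, 22 mm high, about 12 g, standing on the station's seat; origin at the centre of its underside, z up
- rest: fixed low aluminium tool rest that carries the tongs 40 mm above the worktop: a round foot of 52 mm, a 12 mm wide spine (top at 34 mm) along local x under the tongs' midline, and two 12 mm thick cross bars (top at 40 mm) at local x -70 and +62 mm, 50 and 84 mm long. Origin at worktop level under the tongs' grip point. Between the bars both sides are free for the fingers
- tongs: sprung tongs of steel strip lying on their side on the rest, 166 mm long, 20 mm high, 105 g. Origin on the hinge pin's axis at the underside; z up; local +x runs from hinge to jaws along the midline of the free, open tongs. The body is the arm on the -y side. Black grip panels on both outer sides span 60 to 110 mm from the hinge; squeeze across them about 85 mm from the hinge (centre of mass)
- tongs_arm (a joint): closing angle of the tongs, rad: 0 = free, jaws 46 mm apart, 53 mm wide outside at 85 mm from the hinge; 0.16 = arms parallel, jaws 22 mm apart, 40 mm wide there; limit 0.26. The spring resists with 0.7 N per mm of squeeze at the panels (9 N at 0.16); let go and they open, so carry them half squeezed (47 mm: jaws about 35 mm apart)
- jaw_a (a point): centre of the inner face of the rubber jaw pad on the -y arm, 150 mm from the hinge, 10 mm above the tongs' underside. The jaw pads are 30 mm long (15 mm to either side of this point) and 14 mm high; the arm outside them adds 7 mm
- jaw_b (a point): the same point on the +y arm; the stopper belongs midway between jaw_a and jaw_b
- stopper_white: another stopper, white, 22 mm diameter and 22 mm high, bare on the worktop: leave it. Origin at its underside
- stopper_dark: another stopper, black, 26 mm diameter and 22 mm high, bare on the worktop: leave it. Origin at its underside
- pen: marker pen lying on the worktop, 135 x 17 x 16 mm: leave it. Origin under its middle

How it is judged (in metres and radians):
On the way, in this order (a step that is already met when the one before it is completed fails the run):
1. the dust cap is slid fully open while the tongs still lie on their rest (value of joint cap above 0.078 m and height (world z) of tongs below 0.045 m), for 0.1 s.
2. the tongs are gripped and lifted off their rest (height (world z) of tongs above 0.05 m and contact force between the fingers and tongs above 1 N), for 0.2 s.
3. both jaws of the tongs are closed on the stopper (contact force between tongs_arm and stopper above 0.3 N and value of joint tongs_arm above 0.1 rad and contact force between the fingers and tongs above 1 N), for 0.2 s.
At the end, for the whole second after the job is handed in: The stopper is held still between both jaws (within 35 mm of each jaw point, over 0.3 N, below 0.03 m/s), underside over 10 cm above the worktop; the tongs are held by the fingers (over 1 N), over 8 cm up; the cap still stands open, over 78 of its 90 mm (height (world z) of stopper above 0.1 m and height (world z) of tongs above 0.08 m and contact force between tongs_arm and stopper above 0.3 N and contact force between the fingers and tongs above 1 N and distance between stopper and jaw_a below 0.035 m and distance between stopper and jaw_b below 0.035 m and linear speed of stopper below 0.03 m/s and value of joint cap above 0.078 m); the arm keeps its last pose, push and grip.
It fails at once if the fingers or the arm touch the stopper (contact force between any of the fingers, the arm and stopper above 0.2 N).
It fails at once if the pen or another stopper is moved more than 3 cm (distance of any of stopper_white, stopper_dark, pen from where it was at the start of the episode above 0.03 m).
It also fails if it takes over 51 s, if anything falls off the work surface, if the arm or the gripper's body presses on something with over 40 N, if the wrist force passes 120 N, or if a joint passes its speed limit or range.

### The arm

A 7-joint arm with a two-finger parallel gripper is mounted at the origin on a cart in front of the work surface, level with it; the furniture and walls round the work are solid. World frame = base frame: x ahead of the robot, y to its left, z up, the work surface at z = 0. Lengths are in mm, angles in rad, forces in N, time in s.
With the tool pointing down it reaches from about 425 to 1025 mm from the base axis. Payload 9.4 kg.
Tool frame: the origin (TCP) lies at the very end of the fingers, on their centre line; the grasp point (between the pads) lies 19 mm behind it; z points along the fingers, y is the line along which they close (so a half turn about z gives the same grasp; the last joint's range is limited). The gripper opens to 85 mm and grips with 20 to 120 N. Pads are 22 mm wide; open, the fingers measure 114 mm over their backs; the gripper's body (76 mm by 85 mm) begins 54 mm behind the grasp point. The pads swing forward as they close: fully open they stand 13 mm farther back than shut.
Start: joints at [1.036, 0.599, -0.003, 1.599, 0.002, 0.943, -0.08], TCP at [320.423, -650.348, 231.275] pointing down, gripper open.
Joint ranges: [-2.57, 2.57], [-0.35, 1.97], [-1.29, 1.29], [0.11, 2.56], [-1.05, 4.19], [0.11, 1.86], [-2.63, 2.63]. Speed limits (rad/s): [2.22, 2.22, 3.01, 3.01, 3.14, 3.14, 3.14].

### API

Orientations are given as a unit quaternion [x, y, z, w].
In Python, from bench import r gives the robot as it stands.
- The arm moves only by the tool drive_tool, never from a script. Its arguments are lists of equal length, an entry for each row: "travel": the shift along the world's x, y, z in units of 25 mm (1.0 is 25 mm), a list of three; "turn": the turn about the world's z in rad. A call has 1 to 20 rows; each row shifts and turns the commanded pose from where the row before left it; what a row does not reach is not made up. A row lasts 1/12 s, in which the tool goes at most 41.7 mm and 7.16 degrees, less where a joint would pass 70% of its speed; a pose out of reach is approached as far as the arm can. A call is refused whole if a number of a shift passes 1 or a number of a turn 0.125, either way. A call with a gripper value outside its range is refused whole. "claw" is the finger opening in mm, from 0 to 85.4, set as the call begins (left out, the last holds). The fingers move at their own pace and stop on an object; "squeeze" is the grip in N (left out, the last holds). Time passes only in rows, so rows that do not move let the fingers close. It gives the time, the measured TCP pose, the force, the opening and the grip force at its end, in the units of the state.
- r.read_state(): the state, without advancing time (a new reading comes with each control period).
- r.capture(name): name is "side" or "top" or "wrist"; returns (picture, depth): 384x512x3 uint8, red, green, blue; 384x512 float32, mm along the optical axis (not along the pixel's ray), 0 where there is no reading.
- r.get_calibration(name): a dict with "vertical_fov" (degrees; the focal length in pixels is half the picture's height over the tangent of half this angle, whatever the lens; pixels are square), "cx", "cy" (the principal point, pixels), "R" (3x3) and "t" (3): a world point X has camera coordinates R X + t; the wrist camera has in their place "T_tool_cam" (4x4, takes a point from camera to tool coordinates, whose origin is the TCP and whose axes are the flange's). Camera axes: x right, y down, z forward; pixel columns grow to the right and rows downward; lengths in mm; the calibration is good to about 2 mm. A picture is of the moment at which its call begins: read the wrist's pose just before it. get_calibration takes no time and is no camera call.
- r.job_done(): hands the job in; it is judged then, once.
Trained networks look in the newest picture that a camera, given by its name, has taken for a name from the list of things; names that differ only in an ending like _2 or _b are one class to them, and where a whole thing is asked for, a point or a joint stands for the part that bears it (a point fixed in the world has none). Each returns a list of dicts, best first, with "score" (0 to 1); they miss things now and then, are a little off and sometimes report something else, mostly with a low value. They report only what shows in the picture. A call takes as long as a camera call.
- r.regions_of(label, camera): "region" (384x512 bool, what is visible of it) and "uv" ([column, row] in pixels, amid what is visible of it).
- r.landmark_of(label, camera): "uv" ([column, row] in pixels: a listed point, or the origin of a listed thing).
The state is a dict: "time_s": time; "joint_positions": joint angles; "joint_velocities": joint speeds; "effort": joint torques, N m; "tcp_pos": TCP position; "eef_rot": TCP orientation; "force": force on the tool from outside, world axes, zero at the start; "ft_torque": the same for the moment, N m; "opening": finger opening in mm; "grip_force": force on a finger pad.
Only numpy, scipy, OpenCV 4.12 (cv2) and the standard library are available. Lean on these libraries where they do the work, as an engineer would, in place of code of your own. Each camera call takes 0.05 s, during which the arm holds its last target. There are 200 camera calls.

## Working session

There is one attempt and no reset: what is moved stays moved. The work goes in short steps, Python scripts to look and compute and a tool call to move; the robot and the scene stay as the last step left them, time stands still between calls to the robot, and variables do not carry over. Pictures are saved under pics/ and viewed, at most 10 in all, crops included, and the job is handed in when it is done.

Besides the shell and the picture viewer there is one more tool, called as name([rows], argument=value, ...), one row to a line, values as JSON. drive_tool: Moves the arm, as the interface text tells. Its arguments: {"type":"object","properties":{"travel":{"type":"array","items":{"type":"array","items":{"type":"number"}}},"turn":{"type":"array","items":{"type":"number"}},"claw":{"type":"number"},"squeeze":{"type":"number"}},"required":["travel","turn"]}

```bash
mkdir -p pics; cat > h.py <<'E'
import numpy as np, cv2
from bench import r
from scipy.spatial.transform import Rotation as Ro
def K(c):
    f=192/np.tan(np.radians(c["vertical_fov"])/2); return f,c["cx"],c["cy"]
def ext(cam,s=None):
    c=r.get_calibration(cam)
    if "R" in c: return np.array(c["R"]),np.array(c["t"])
    s=s or r.read_state(); T=np.array(c["T_tool_cam"]); Rw=Ro.from_quat(s["eef_rot"]).as_matrix()
    A=Rw@T[:3,:3]; p=Rw@T[:3,3]+np.array(s["tcp_pos"]); return A.T,-A.T@p
def ray(cam,uv,s=None):
    f,cx,cy=K(r.get_calibration(cam)); R,t=ext(cam,s)
    return -R.T@t, R.T@np.array([(uv[0]-cx)/f,(uv[1]-cy)/f,1])
def atz(cam,uv,z,s=None):
    o,d=ray(cam,uv,s); return o+d*(z-o[2])/d[2]
def cloud(cam,dep,s=None):
    f,cx,cy=K(r.get_calibration(cam)); R,t=ext(cam,s)
    v,u=np.mgrid[:384,:512]; P=np.stack([(u-cx)/f*dep,(v-cy)/f*dep,dep],-1)
    return (P-t)@R
def proj(cam,X,s=None):
    f,cx,cy=K(r.get_calibration(cam)); R,t=ext(cam,s); p=R@np.array(X)+t
    return [round(f*p[0]/p[2]+cx,1),round(f*p[1]/p[2]+cy,1)]
def save(n,im): cv2.imwrite(f"pics/{n}.png",im[:,:,::-1])
E
python3 - <<'E'
from h import *
np.set_printoptions(precision=1,suppress=True)
s=r.read_state(); print(s["tcp_pos"],s["eef_rot"],s["time_s"])
Z=dict(station=0,cap_grip=79,stopper=24,rest=0,tongs=40,jaw_a=50,jaw_b=50,stopper_white=0,stopper_dark=0,pen=0)
ims=[]
for c in ["top","side"]:
    im,d=r.capture(c); ims.append(im); np.save(c+"_d.npy",d)
    R,t=ext(c); print(c,-R.T@t)
    for n in Z:
        for q in r.landmark_of(n,c)[:2]: print(n,q["score"].__round__(2),np.array(q["uv"]),atz(c,q["uv"],Z[n]))
save("a_top",ims[0]);save("a_side",ims[1])
E
```

```text
[ 320.2 -649.9  230.4] [ 1.   0.2 -0.  -0. ] 0.0
top [ 346.3  -27.6 1319. ]
station 0.63 [322.9 174. ] [ 584.2 -268.2    0. ]
cap_grip 0.9 [332.1 171.7] [ 578.6 -286.7   79. ]
cap_grip 0.68 [253.4 203.7] [460.8  -7.2  79. ]
rest 0.73 [236.7 211.1] [439.5  56.3   0. ]
rest 0.35 [254.3 201.5] [476.4  -9.2   0. ]
tongs 0.71 [214.  208.1] [446.7 136.5  40. ]
jaw_a 0.52 [256.  215.9] [419.5 -16.7  50. ]
jaw_a 0.39 [251.3 206.9] [451.8   0.7  50. ]
jaw_b 0.52 [256.  215.9] [419.5 -16.7  50. ]
jaw_b 0.39 [251.3 206.9] [451.8   0.7  50. ]
stopper_white 0.46 [254.2 203.8] [467.7  -8.9   0. ]
stopper_white 0.4 [361.7 212.1] [ 441.1 -412.     0. ]
stopper_dark 0.44 [381.1 169.9] [ 602.4 -489.4    0. ]
pen 0.7 [144.6 213.6] [426.3 401.1   0. ]
side [ 280.1  611.4 1341.8]
station 0.67 [248.2 139. ] [ 588.7 -282.6    0. ]
station 0.53 [257.2 207.6] [469.  -19.2   0. ]
cap_grip 0.8 [248.9 124.7] [ 587.8 -290.3   79. ]
rest 0.55 [255.3 228.3] [451.5  56.6   0. ]
tongs 0.77 [252.5 245.1] [437.1 131.4  40. ]
jaw_a 0.53 [270.6 210.1] [417.   -0.6  50. ]
jaw_a 0.43 [258.7 207.1] [457.8   1.   50. ]
jaw_b 0.53 [270.6 210.1] [417.   -0.6  50. ]
jaw_b 0.43 [258.7 207.1] [457.8   1.   50. ]
stopper_white 0.6 [295.7 123.9] [ 437.2 -405.7    0. ]
stopper_dark 0.62 [258.1  97.7] [ 613.9 -484.7    0. ]
pen 0.61 [225.9 330.5] [433.5 400.2   0. ]
```

```bash
python3 - <<'E'
import cv2
a=cv2.imread("pics/a_top.png")[130:260,120:420];b=cv2.imread("pics/a_side.png")[70:270,180:340]
cv2.imwrite("pics/a1.png",cv2.resize(a,(780,338),interpolation=2))
cv2.imwrite("pics/a2.png",cv2.resize(b,(480,600),interpolation=2))
E
```

```text
(no output)
```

View pics/a1.png

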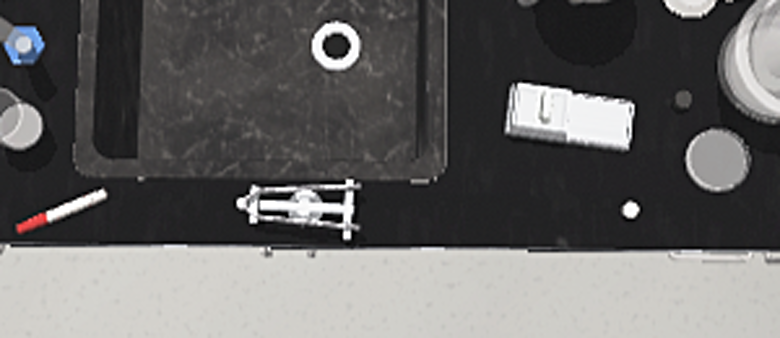

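View pics/a2.png

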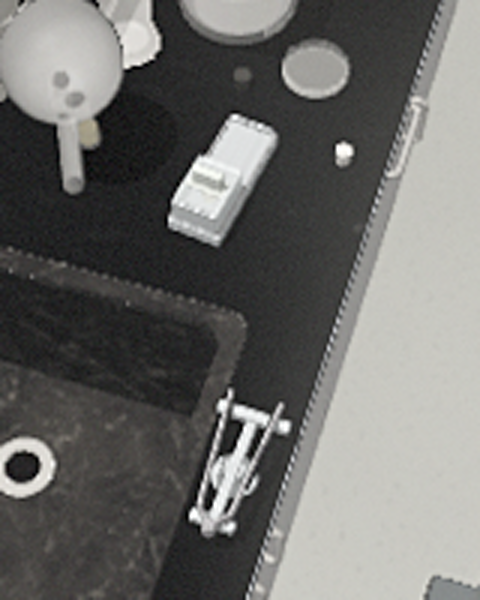

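Top view: station at about (510–635, 85–150) of the crop, its end plate toward +y; tongs at (240–360, 205), hinge left (+y), jaws toward −y; white stopper (630,210), dark (682,100), pen on the left. Now check heights for clearance.

```bash
python3 - <<'E'
from h import *
np.set_printoptions(precision=1,suppress=True,linewidth=200)
H=np.full((14,24),-999.)
for c in ["top","side"]:
    d=np.load(c+"_d.npy"); P=cloud(c,d)[d>0]
    i=((P[:,0]-200)//50).astype(int); j=((P[:,1]+800)//50).astype(int)
    ok=(i>=0)&(i<14)&(j>=0)&(j<24)
    np.maximum.at(H,(i[ok],j[ok]),P[ok,2])
print("cols y",list(range(-800,400,50)))
for k in range(14): print(200+50*k,H[k].astype(int))
d=np.load("top_d.npy");P=cloud("top",d)
m=(P[...,2]>10)&(P[...,2]<70)&(abs(P[...,0]-580)<90)&(abs(P[...,1]+310)<140)&(d>0)
q=P[m][:,:2].astype(np.float32); print("station",cv2.minAreaRect(q),len(q))
m=(P[...,2]>70)&(P[...,2]<95)&(abs(P[...,0]-580)<90)&(abs(P[...,1]+310)<140)
q=P[m]; print("bar",q.mean(0),cv2.minAreaRect(q[:,:2].astype(np.float32)),len(q))
m=(P[...,2]>25)&(P[...,2]<80)&(abs(P[...,0]-445)<80)&(abs(P[...,1]-60)<120)
q=P[m][:,:2].astype(np.float32); print("tongs",cv2.minAreaRect(q),len(q))
E
```

```text
cols y [-800, -750, -700, -650, -600, -550, -500, -450, -400, -350, -300, -250, -200, -150, -100, -50, 0, 50, 100, 150, 200, 250, 300, 350]
200 [-788 -786 -786 -786 -783 -786  679  781  848  875  875 -785 -784 -785 -782 -785 -785 -784 -783 -786 -785 -782 -783 -783]
250 [-783 -785 -786  483  352  643  713  726 -788 -785 -784 -780 -777 -783 -789 -785 -787 -780 -781 -785 -785 -781 -784 -785]
300 [-782 -781  327  495  559 -782 -781 -785 -785 -784 -784 -783 -785 -780 -780 -784 -785 -784 -787 -784 -780 -783 -787 -785]
350 [  7 321 440 478   6   5   7   6   7   6   6   7   8   7   6  35   7   6   6   5   9   9   9   5]
400 [ 7  8  6  9  9  7  8 28 25  7  7  7  8  7  8 57 62 65 65  8 10  7  8 24]
450 [ 9  8  6  9 15 19 17 25 27  9 10  8  7 12 14 60 62 65 65 15 14 13 20 20]
500 [ 8  6  9  7 17 11 17 29 30 25 24 11  9 13 13 14 14 12 13 13 16 13 14 15]
550 [   6    8  117  115  116  112   26   31   27   63   90   63    9   13 -248 -248 -247 -247 -248 -246 -246 -247 -249   15]
600 [   7  114  116  210  221  193   28   21   26   64   88   61    8   15 -247 -246 -247 -249 -248 -248 -247 -246 -248 
[... 266 characters left out ...]
0  168  183  373  215  158  174  215  232  234  228    7   11   14 -248 -247 -246  267  267 -249 -243 -248 -246   15]
800 [ 314  372  486  556  628  432  427  216  226  231  225    8    8   15 -244 -248 -245  256  256 -248 -249 -246 -248  558]
850 [346 387 398 450 623   5 279 281 279 280   6   8   9  14 228 181 263 263  13 333 323  14 610 606]
station ((570.3368530273438, -310.4263916015625), (199.17909240722656, 93.22361755371094), 83.21146392822266) 876
bar [ 585.2 -277.4   82.8] ((586.71337890625, -278.227294921875), (12.702162742614746, 39.88240051269531), 80.18141174316406) 47
tongs ((445.29986572265625, 61.719635009765625), (167.18252563476562, 80.63337707519531), 86.8375244140625) 404
```

drive_tool([
  [0.6, 0.96, 0.1],
  [0.6, 0.96, 0.1],
  [0.6, 0.96, 0.1],
  [0.6, 0.96, 0.1],
  [0.6, 0.96, 0.1],
  [0.6, 0.96, 0.1],
  [0.6, 0.96, 0.1],
  [0.6, 0.96, 0.1],
  [0.6, 0.96, 0.1],
  [0.6, 0.96, 0.1],
  [0.6, 0.96, 0.1],
  [0.6, 0.96, 0.1],
  [0.6, 0.96, 0.1],
  [0.6, 0.96, 0.1],
  [0.6, 0.96, 0.1],
  [0, 0, 0],
], turn=[0, 0, 0, 0, 0, 0, 0, 0, 0, 0, 0, 0, 0, 0, 0, 0])

```text
time_s: 2.43
tcp_pos: [549.4, -284.1, 269.4]
eef_rot: [0.973, 0.231, 0.002, -0.001]
force: [1.1, 0.4, -0.3]
opening: 85.6
grip_force: 0.0
```

```bash
cat > look.py <<'E'
import sys
from h import *
np.set_printoptions(precision=1,suppress=True,linewidth=200)
def look(name,Z):
    s=r.read_state(); im,d=r.capture("wrist"); save(name,im); np.save(name+".npy",d)
    R=Ro.from_quat(s["eef_rot"]).as_matrix()
    print("t",round(s["time_s"],2),"tcp",s["tcp_pos"],"ydir deg",np.degrees(np.arctan2(R[1,1],R[0,1])).round(2),"z",R[:,2].round(3),"open",s["opening"],"F",s["force"])
    for n,z in Z.items():
        for q in r.landmark_of(n,"wrist")[:2]: print(n,round(q["score"],2),np.array(q["uv"]),atz("wrist",q["uv"],z,s))
    return s,im,d,cloud("wrist",d,s)
E
python3 - <<'E'
from look import *
s,im,d,P=look("w1",dict(station=0,cap_grip=79,stopper=24,stopper_dark=0,stopper_white=0))
m=(P[...,2]>72)&(P[...,2]<95)&(abs(P[...,0]-580)<60)&(abs(P[...,1]+290)<60)&(d>0)
q=P[m]; print("bar",q.mean(0),len(q))
if len(q): print(cv2.minAreaRect(q[:,:2].astype(np.float32)))
m=(P[...,2]>12)&(P[...,2]<70)&(abs(P[...,0]-580)<90)&(abs(P[...,1]+310)<140)&(d>0)
q=P[m]; print(cv2.minAreaRect(q[:,:2].astype(np.float32)))
E
```

```text
t 2.43 tcp [ 549.4 -284.1  269.4] ydir deg -63.34 z [ 0.  0. -1.] open 85.62692579441779 F [ 1.1  0.4 -0.3]
station 0.91 [272.7 127.4] [ 582.6 -286.5    0. ]
cap_grip 0.65 [274.8 131.7] [ 586.7 -283.3   79. ]
stopper 0.75 [  2.7 103.1] [458.   37.3  24. ]
stopper_dark 0.61 [401.3 179. ] [ 600.6 -488.9    0. ]
stopper_white 0.76 [298.8 240.1] [ 445.8 -403.6    0. ]
stopper_white 0.22 [272.3 130.4] [ 578.7 -287.9    0. ]
bar [ 585.6 -277.9   83.3] 405
((584.8501586914062, -278.3722229003906), (12.078459739685059, 39.97734832763672), 81.89851379394531)
((578.7074584960938, -323.28582763671875), (176.72967529296875, 70.065673828125), 82.22108459472656)
```

View pics/w1.png

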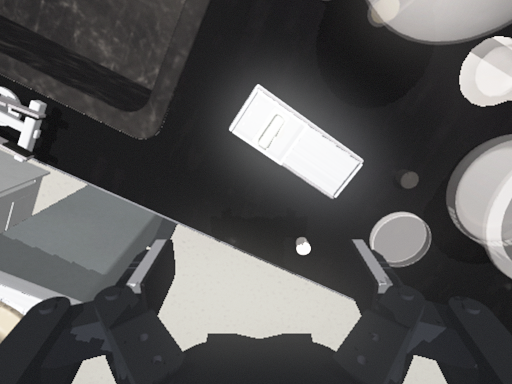

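Wrist view: station at (230–360, 88–195), grip bar at (271,131), white stopper (303,246), dark (408,180); bar measured at (585.2, −278.2), closing axis 82°.

drive_tool([
  [0.24, 0.04, -0.69],
  [0.24, 0.04, -0.69],
  [0.24, 0.04, -0.69],
  [0.24, 0.04, -0.69],
  [0.24, 0.04, -0.69],
  [0.24, 0.04, -0.69],
  [0, 0, -0.69],
  [0, 0, -0.69],
  [0, 0, -0.69],
  [0, 0, -0.69],
  [0, 0, -0.69],
  [0, 0, -0.67],
  [0, 0, 0],
  [0, 0, 0],
], turn=[-0.1, -0.1, -0.1, -0.1, -0.1, -0.104, 0, 0, 0, 0, 0, 0, 0, 0], claw=60)

```text
time_s: 3.9
tcp_pos: [580.5, -285.1, 61.7]
eef_rot: [0.997, -0.074, -0.001, -0.0]
force: [0.5, 0.1, -0.0]
opening: 60.4
grip_force: 0.0
```

drive_tool([
  [0, 0, 0],
  [0, 0, 0],
  [0, 0, 0],
  [0, 0, 0],
  [0, 0, 0],
  [0, 0, 0],
  [0, 0, 0],
  [0, 0, 0],
], turn=[0, 0, 0, 0, 0, 0, 0, 0], claw=4, squeeze=40)

```text
time_s: 4.57
tcp_pos: [582.1, -283.0, 63.5]
eef_rot: [0.997, -0.072, 0.001, -0.001]
force: [-0.4, 4.9, 7.1]
opening: 11.0
grip_force: 41.8
```

drive_tool([
  [-0.03, -0.2, 0],
  [-0.03, -0.2, 0],
  [-0.05, -0.38, 0],
  [-0.05, -0.38, 0],
  [-0.05, -0.38, 0],
  [-0.05, -0.38, 0],
  [-0.05, -0.38, 0],
  [-0.05, -0.38, 0],
  [-0.05, -0.38, 0],
  [-0.05, -0.38, 0],
  [-0.05, -0.36, 0],
  [0, 0, 0],
  [0, 0, 0],
  [0, 0, 0],
], turn=[0, 0, 0, 0, 0, 0, 0, 0, 0, 0, 0, 0, 0, 0])

```text
time_s: 5.73
tcp_pos: [570.5, -370.5, 63.5]
eef_rot: [0.998, -0.07, -0.001, -0.005]
force: [-0.9, 25.1, 17.1]
opening: 11.3
grip_force: 43.3
```

drive_tool([
  [0, 0, 0],
  [0, 0, 0],
  [0, 0, 0],
  [0, 0, 0.8],
  [0, 0, 0.95],
  [-0.2, 0.3, 0.95],
  [-0.2, 0.8, 0.95],
  [-0.2, 0.9, 0.95],
  [-0.2, 0.9, 0.95],
  [-0.2, 0.9, 0.95],
  [-0.2, 0.9, 0.95],
  [-0.2, 0.9, 0],
  [0, 0, 0],
  [0, 0, 0],
], turn=[0, 0, 0, 0, 0, 0.118, 0.118, 0.118, 0.118, 0.118, 0.118, 0.118, 0, 0], claw=70)

```text
time_s: 6.9
tcp_pos: [533.6, -239.3, 249.2]
eef_rot: [0.943, 0.333, 0.0, 0.001]
force: [0.3, -1.0, 0.4]
opening: 70.0
grip_force: 0.0
```

```bash
python3 - <<'E'
from look import *
s,im,d,P=look("w2",dict(station=0,cap_grip=79,stopper=24,tongs=40,jaw_a=50))
print(s["joint_positions"])
m=(P[...,2]>72)&(P[...,2]<95)&(abs(P[...,0]-580)<60)&(abs(P[...,1]+360)<60)&(d>0)
q=P[m]; print("bar",q.mean(0),len(q))
if len(q): print(cv2.minAreaRect(q[:,:2].astype(np.float32)))
for k in r.regions_of("stopper","wrist")[:2]:
    M=k["region"]&(d>0); print(k["score"],k["uv"],M.sum(),P[M].mean(0),np.median(P[M],0),np.percentile(P[M],[2,98],axis=0))
E
```

```text
t 6.9 tcp [ 533.6 -239.3  249.2] ydir deg -51.07 z [ 0. -0. -1.] open 70.04944109517527 F [ 0.3 -1.   0.4]
station 0.59 [310.6 140.2] [ 586.8 -283.3    0. ]
cap_grip 0.83 [370.5 205.1] [ 576.1 -367.2   79. ]
stopper 0.8 [314.2 148. ] [ 582.8 -287.6   24. ]
jaw_a 0.96 [ 37.6 107.8] [422.5  -7.4  50. ]
jaw_a 0.93 [57.7 76.5] [466.8  -9.8  50. ]
[ 0.4  0.4 -0.1  1.9  0.1  0.8 -0.6]
bar [ 573.1 -365.1   81.6] 485
((572.6029052734375, -366.8809814453125), (12.298872947692871, 39.67458724975586), 81.51782989501953)
0.51 [314.4, 149.6] 315 [ 584.3 -283.8   44. ] [ 584.3 -283.7   44.9] [[ 574.2 -294.8   27. ]
 [ 594.6 -274.1   46.4]]
0.38 [360.3, 197.7] 2778 [ 573.8 -362.6   60.1] [ 574.3 -360.7   56.6] [[ 543.2 -403.    27.5]
 [ 603.  -330.7   84.6]]
```

View pics/w2.png

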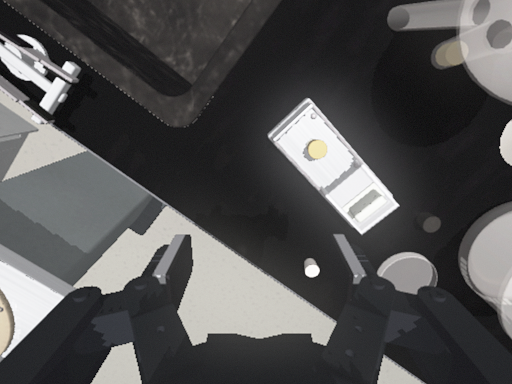

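Cap is open (bar moved ~89 mm, now at (366,205)); stopper at (317,149), i.e. (584, −284). Now the tongs.

drive_tool([
  [-0.27, 0.8, 0],
  [-0.27, 0.8, 0],
  [-0.27, 0.8, 0],
  [-0.27, 0.8, 0],
  [-0.27, 0.8, 0],
  [-0.27, 0.8, 0],
  [-0.27, 0.8, 0],
  [-0.27, 0.8, 0],
  [-0.27, 0.8, 0],
  [-0.27, 0.8, 0],
  [-0.27, 0.8, 0],
  [-0.27, 0.8, 0],
  [-0.27, 0.8, 0],
  [0, 0, 0],
  [0, 0, 0],
], turn=[0.118, 0.118, 0.118, 0.118, 0.118, 0.118, 0.118, 0, 0, 0, 0, 0, 0, 0, 0], claw=80)

```text
time_s: 8.5
tcp_pos: [445.9, 21.3, 248.5]
eef_rot: [0.729, 0.684, -0.0, 0.0]
force: [-1.4, -0.4, -0.4]
opening: 79.7
grip_force: 0.0
```

```bash
python3 - <<'E'
from look import *
s,im,d,P=look("w3",dict(tongs=40,jaw_a=50,rest=0))
print(s["joint_positions"])
m=(P[...,2]>52)&(P[...,2]<75)&(abs(P[...,0]-445)<80)&(abs(P[...,1]-60)<120)&(d>0)
q=P[m]; print("tongs",q.mean(0),len(q),cv2.minAreaRect(q[:,:2].astype(np.float32)))
for y in range(-20,150,10):
    k=q[abs(q[:,1]-y)<4]
    if len(k)>3: 
        x=np.sort(k[:,0]); g=np.argmax(np.diff(x)); print(y,x[0].round(1),x[g].round(1),x[g+1].round(1),x[-1].round(1),"mid",((x[0]+x[-1])/2).round(1),len(x))
E
```

```text
t 8.5 tcp [445.9  21.3 248.5] ydir deg -3.63 z [ 0. -0. -1.] open 79.72932999980617 F [-1.4 -0.4 -0.4]
tongs 0.78 [251.5  48.3] [445.  143.6  40. ]
jaw_a 0.79 [239.2 180.4] [419.7  -2.8  50. ]
jaw_a 0.68 [277.7 181.6] [466.3  -7.3  50. ]
rest 0.86 [255.5 126.6] [442.8  54.2   0. ]
[ 0.2  0.3 -0.4  2.2  0.2  0.7 -0.4]
tongs [444.7  66.8  57.2] 1532 ((444.7020263671875, 61.402801513671875), (170.1361541748047, 60.21554946899414), 88.89067077636719)
-20 413.0 418.4 467.0 473.3 mid 443.1 56
-10 413.8 420.5 466.3 472.4 mid 443.1 61
0 414.9 421.4 465.6 472.7 mid 443.8 71
10 415.8 421.7 465.8 472.0 mid 443.9 39
20 416.9 419.7 467.5 471.1 mid 444.0 44
30 414.9 420.6 466.8 472.6 mid 443.8 50
40 415.2 421.6 466.1 473.0 mid 444.1 83
50 416.3 423.4 465.4 472.4 mid 444.3 91
60 417.1 424.3 464.8 471.6 mid 444.4 96
70 418.3 425.2 464.1 470.8 mid 444.5 96
80 419.0 426.2 463.5 470.0 mid 444.5 87
90 423.3 427.3 462.9 467.1 mid 445.2 60
100 424.2 428.1 462.3 466.4 mid 445.3 61
110 425.2 429.0 461.7 465.8 mid 445.5 63
120 426.1 431.8 458.3 465.3 mid 445.7 67
130 431.2 441.1 443.1 459.5 mid 445.3 80
140 439.4 451.2 451.8 452.1 mid 445.8 104
```

View pics/w3.png

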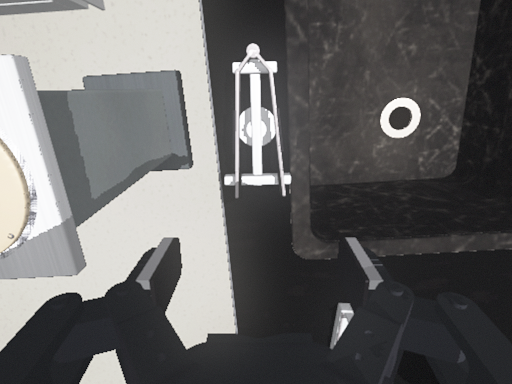

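Tongs hinge at (252,48), jaw tips (238,195)/(283,193); midline is x≈444.4 at the grip (y≈60), panel span y 36–85.

drive_tool([
  [-0.01, 0.32, -0.73],
  [-0.01, 0.31, -0.73],
  [-0.01, 0.31, -0.73],
  [-0.01, 0.31, -0.73],
  [-0.01, 0.31, -0.73],
  [0, 0, -0.73],
  [0, 0, -0.73],
  [0, 0, -0.73],
  [0, 0, -0.73],
  [0, 0, -0.73],
  [0, 0, -0.73],
  [0, 0, -0.73],
  [0, 0, 0],
  [0, 0, 0],
], turn=[0.023, 0.023, 0, 0, 0, 0, 0, 0, 0, 0, 0, 0, 0, 0])

```text
time_s: 9.87
tcp_pos: [444.4, 59.1, 28.9]
eef_rot: [0.714, 0.7, -0.001, -0.0]
force: [-0.7, 0.3, 0.6]
opening: 80.2
grip_force: 0.0
```

drive_tool([
  [0, 0, 0],
  [0, 0, 0],
  [0, 0, 0],
  [0, 0, 0],
  [0, 0, 0],
  [0, 0, 0],
  [0, 0, 0],
], turn=[0, 0, 0, 0, 0, 0, 0], claw=46.5)

```text
time_s: 10.45
tcp_pos: [445.4, 59.4, 30.7]
eef_rot: [0.714, 0.7, 0.001, 0.001]
force: [-0.7, -0.2, 6.3]
opening: 46.6
grip_force: 7.5
```

drive_tool([
  [0, 0, 0.2],
  [0, 0, 0.3],
  [0, 0, 0.4],
  [0, 0, 0.5],
  [0, 0, 0.5],
  [0, 0, 0.5],
  [0, 0, 0.5],
  [0, 0, 0.5],
  [0, 0, 0.5],
  [0, 0, 0.3],
  [0, 0, 0.2],
  [0, 0, 0],
  [0, 0, 0],
], turn=[0, 0, 0, 0, 0, 0, 0, 0, 0, 0, 0, 0, 0])

```text
time_s: 11.53
tcp_pos: [444.7, 59.5, 139.7]
eef_rot: [0.714, 0.7, 0.0, 0.0]
force: [0.1, 0.8, -1.3]
opening: 46.6
grip_force: 5.9
```

```bash
cat > tg.py <<'E'
from look import *
def tongs(name):
    s,im,d,P=look(name,dict(jaw_a=0,tongs=0))
    R=Ro.from_quat(s["eef_rot"]).as_matrix(); Q=(P-np.array(s["tcp_pos"]))@R  # tool coords
    for n in ["jaw_a","tongs"]:
        for q in r.landmark_of(n,"wrist")[:2]:
            u,v=np.round(q["uv"]).astype(int); w=Q[max(v-4,0):v+5,u-4:u+5].reshape(-1,3); dd=d[max(v-4,0):v+5,u-4:u+5].ravel()
            w=w[(dd>0)]; print(n,q["uv"],"tool",w[np.argmin(w[:,2])])
    for k in r.regions_of("tongs","wrist")[:2]:
        M=k["region"]&(d>0); w=Q[M]; w=w[(abs(w[:,2]+19)<40)]
        print(k["score"],len(w)); 
        for x in range(-110,110,10):
            a=w[abs(w[:,0]-x)<5]
            if len(a)>3: print(x,"y",a[:,1].min(),a[:,1].max(),"zmin",a[:,2].min(),len(a))
E
python3 -c "
from tg import *
tongs('w4')"
```

```text
t 11.53 tcp [444.7  59.5 139.7] ydir deg -1.11 z [ 0. -0. -1.] open 46.58712821178132 F [ 0.1  0.8 -1.3]
tongs 0.69 [257.8  87.6] [444.9 140.8   0. ]
tongs [257.8, 87.6] tool [ 81.5  -1.  -30.2]
0.86 8361
-50 y -18.020018480755787 17.140591198449172 zmin -13.14645048600992 13
-40 y -18.083926709640302 16.9900645676548 zmin -23.33130238547361 74
-30 y -24.480118571959128 23.130450586088767 zmin -27.941617593348695 402
-20 y -24.35077352547219 23.007074612083745 zmin -27.938030289350582 606
-10 y -24.303538026289388 22.87979128722923 zmin -28.35338575318075 669
0 y -23.607962939800576 22.423080428571733 zmin -28.67401911089277 682
10 y -26.70908684432497 22.394038355302655 zmin -28.56592322304309 758
20 y -23.252143158283374 21.84364379664029 zmin -29.04490331201482 840
30 y -20.223884920373262 18.795748314219544 zmin -28.900808668303444 594
40 y -20.01944360458039 18.201953811382754 zmin -29.36255106890592 629
50 y -19.64366236918249 18.20551630608496 zmin -29.575188897175785 689
60 y -19.281885319994633 17.616314811258874 zmin -29.75873348676307 677
70 y -15.624908228469993 13.497448689353012 zmin -30.21489923684176 538
80 y -8.085787600628798 6.490484791038869 zmin -30.33992110133651 1012
90 y -5.99624575635518 4.519447267941182 zmin -30.175941598363046 178
```

View pics/w4.png

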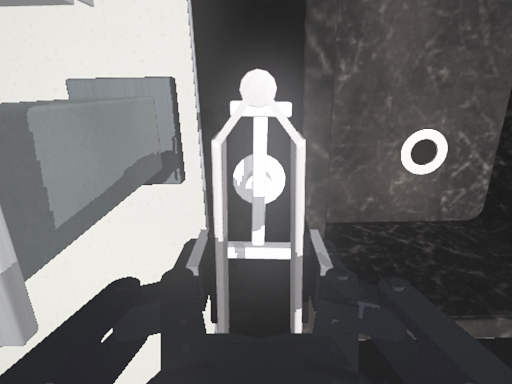

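Tongs are held level and centred between the fingers (hinge at (258,88)). Move to the pre-approach.

drive_tool([
  [-0.02, -0.3, 0],
  [-0.02, -0.5, 0],
  [-0.02, -0.75, 0],
  [-0.02, -0.75, 0],
  [-0.02, -0.75, 0],
  [-0.02, -0.75, 0],
  [-0.02, -0.75, 0],
  [-0.02, -0.75, 0],
  [-0.02, -0.75, 0],
  [-0.02, -0.75, 0],
  [-0.02, -0.75, 0],
  [-0.02, -0.75, 0],
  [-0.02, -0.75, 0],
  [-0.02, -0.75, 0],
  [-0.02, -0.75, 0],
  [-0.02, -0.75, 0],
  [-0.02, -0.75, 0],
  [-0.02, -0.75, 0],
  [0, -0.5, 0],
  [0, -0.33, 0],
], turn=[0.05, 0.09, 0.09, 0.09, 0.09, 0.09, 0.09, 0.09, 0.09, 0.09, 0.09, 0.09, 0.09, 0.09, 0.09, 0.08, 0.06, 0, 0, 0])

```text
time_s: 13.5
tcp_pos: [435.2, -282.7, 138.9]
eef_rot: [0.071, 0.997, 0.0, -0.0]
force: [1.1, 0.7, -1.2]
opening: 46.7
grip_force: 5.9
```

drive_tool([
  [0, 0, -0.4],
  [0, 0, -0.6],
  [0, 0, -0.6],
  [0, 0, -0.6],
  [0, 0, -0.6],
  [0, 0, -0.5],
  [0, 0, -0.4],
  [0, 0, -0.3],
  [0, 0, 0],
  [0, 0, 0],
], turn=[0, 0, 0, 0, 0, 0, 0, 0, 0, 0])

```text
time_s: 14.33
tcp_pos: [435.7, -280.1, 39.2]
eef_rot: [0.069, 0.998, 0.0, -0.0]
force: [0.2, 0.1, -0.9]
opening: 46.6
grip_force: 5.9
```

```bash
python3 - <<'E'
from look import *
s=r.read_state();print(s["tcp_pos"],s["joint_positions"])
R=Ro.from_quat(s["eef_rot"]).as_matrix();print(np.degrees(np.arctan2(R[1,1],R[0,1])))
for c in ["side","top"]:
    im,d=r.capture(c); P=cloud(c,d)
    for n,z in dict(stopper=24,jaw_a=45,tongs=35,cap_grip=79).items():
        for q in r.landmark_of(n,c)[:2]: print(c,n,round(q["score"],2),q["uv"],atz(c,q["uv"],z))
    save("c_"+c,im)
E
python3 - <<'E'
import cv2
b=cv2.imread("pics/c_side.png")[80:200,190:340]
cv2.imwrite("pics/c1.png",cv2.resize(b,(750,600),interpolation=2))
E
```

```text
[ 435.7 -280.1   39.2] [ 0.9  0.7 -0.6  2.2  0.9  0.5  1. ]
82.07101216811068
side stopper 0.54 [249.2, 132.7] [ 588.5 -294.8   24. ]
side jaw_a 0.59 [269.6, 134.4] [ 510.2 -296.2   45. ]
side jaw_a 0.58 [268.5, 137.3] [ 510.2 -282.6   45. ]
side tongs 0.59 [314.0, 151.7] [ 337.6 -279.5   35. ]
side cap_grip 0.84 [259.2, 107.9] [ 575.6 -375.2   79. ]
side cap_grip 0.2 [271.6, 139.2] [ 491.4 -254.7   79. ]
top stopper 0.38 [326.3, 175.6] [ 574.  -276.4   24. ]
top jaw_a 0.43 [338.2, 191.8] [ 510.9 -315.    45. ]
top jaw_a 0.23 [329.2, 235.4] [ 352.7 -280.3   45. ]
top tongs 0.47 [324.1, 235.6] [ 351.9 -263.8   35. ]
top cap_grip 0.82 [355.1, 175.3] [ 566.5 -368.5   79. ]
top cap_grip 0.16 [328.6, 190.8] [ 509.7 -273.4   79. ]
```

View pics/c1.png

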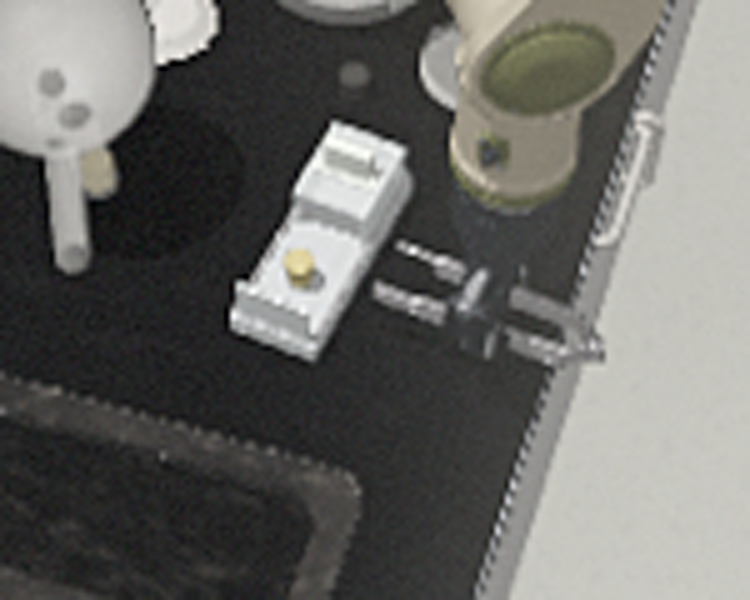

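Side view: tongs are level in front of the station, jaws at (385–450, 245–300), stopper at (300,265). Align laterally and lower.

drive_tool([
  [0, 0.2, -0.1],
  [0, 0.3, -0.3],
  [0, 0.2, -0.3],
  [0, 0, -0.16],
  [0, 0, 0],
  [0, 0, 0],
  [0, 0, 0],
], turn=[0, 0, 0, 0, 0, 0, 0])

```text
time_s: 15.42
tcp_pos: [435.8, -263.9, 18.2]
eef_rot: [0.07, 0.998, -0.0, 0.0]
force: [-0.8, 0.2, -2.0]
opening: 46.7
grip_force: 5.9
```

```bash
python3 - <<'E'
from look import *
s,im,d,P=look("w5",dict(stopper=24,jaw_a=35))
R=Ro.from_quat(s["eef_rot"]).as_matrix()
x=-R[:,0];y=R[:,1]; St=np.array([584.4,-284.2,0]); J=np.array(s["tcp_pos"])+66*x-0.7*y
print("advance",(St-J)@x,"lateral along tool y",(St-J)@y, "unit vec",x)
E
```

```text
t 15.42 tcp [ 435.8 -263.9   18.2] ydir deg 81.98 z [ 0. -0. -1.] open 46.694848903895554 F [-0.8  0.2 -2. ]
jaw_a 0.65 [ 33.8 271.3] [ 426.4 -373.9   35. ]
advance 84.01902400929335 lateral along tool y 1.3046851383435047 unit vec [ 1.  -0.1  0. ]
```

drive_tool([
  [0.2, -0.02, 0],
  [0.3, -0.035, 0],
  [0.4, -0.05, 0],
  [0.4, -0.05, 0],
  [0.4, -0.05, 0],
  [0.4, -0.05, 0],
  [0.4, -0.05, 0],
  [0.35, -0.05, 0],
  [0.3, -0.04, 0],
  [0.18, -0.02, 0],
  [0, 0, 0],
  [0, 0, 0],
  [0, 0, 0],
], turn=[0, 0, 0, 0, 0, 0, 0, 0, 0, 0, 0, 0, 0])

```text
time_s: 16.65
tcp_pos: [518.3, -273.9, 17.9]
eef_rot: [0.07, 0.998, -0.0, -0.0]
force: [-1.4, -0.4, -0.8]
opening: 46.6
grip_force: 5.9
```

```bash
python3 - <<'E'
from look import *
s=r.read_state(); print(s["tcp_pos"],s["force"])
R=Ro.from_quat(s["eef_rot"]).as_matrix()
x=-R[:,0];y=R[:,1]; St=np.array([584.4,-284.2,0]); J=np.array(s["tcp_pos"])+66*x-0.7*y
print("advance",(St-J)@x,"lateral",(St-J)@y)
out=[]
for c in ["side","top"]:
    im,d=r.capture(c); u,v=map(int,proj(c,[584,-284,40])); print(c,u,v)
    out.append(cv2.resize(im[v-25:v+25,u-30:u+30],(390,325),interpolation=cv2.INTER_CUBIC))
save("d",np.hstack(out))
E
```

```text
[ 518.3 -273.9   17.9] [-1.4 -0.4 -0.8]
advance 0.9013381558144837 lateral -0.24131690211079093
side 249 132
top 329 172
```

View pics/d.png

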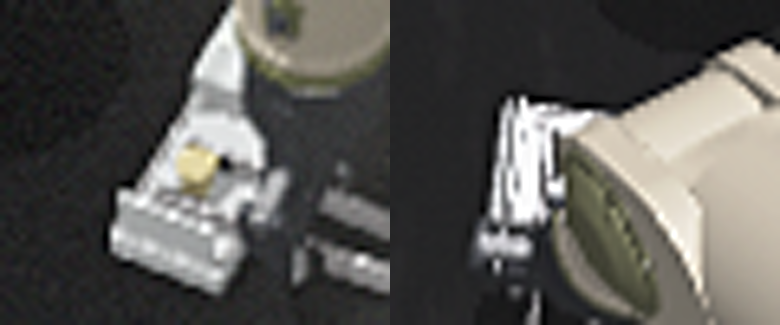

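Stopper (200,170 in the side half) sits between the jaws. Close.

drive_tool([
  [0, 0, 0],
  [0, 0, 0],
  [0, 0, 0],
  [0, 0, 0],
  [0, 0, 0],
  [0, 0, 0],
  [0, 0, 0],
  [0, 0, 0],
  [0, 0, 0],
  [0, 0, 0],
], turn=[0, 0, 0, 0, 0, 0, 0, 0, 0, 0], claw=34, squeeze=30)

```text
time_s: 17.58
tcp_pos: [518.9, -274.0, 18.0]
eef_rot: [0.07, 0.998, -0.0, -0.0]
force: [-0.7, -0.9, 0.8]
opening: 41.0
grip_force: 30.3
```

drive_tool([
  [0, 0, 0.1],
  [0, 0, 0.2],
  [0, 0, 0.3],
  [0, 0, 0.4],
  [0, 0, 0.5],
  [0, 0, 0.5],
  [0, 0, 0.5],
  [0, 0, 0.5],
  [0, 0, 0.5],
  [0, 0, 0.5],
  [0, 0, 0.5],
  [0, 0, 0.5],
  [0, 0, 0.3],
  [0, 0, 0.2],
  [0, 0, 0.1],
  [0, 0, 0],
  [0, 0, 0],
  [0, 0, 0],
  [0, 0, 0],
], turn=[0, 0, 0, 0, 0, 0, 0, 0, 0, 0, 0, 0, 0, 0, 0, 0, 0, 0, 0])

```text
time_s: 19.17
tcp_pos: [518.7, -273.9, 157.5]
eef_rot: [0.07, 0.998, 0.0, -0.0]
force: [0.4, 0.2, -0.5]
opening: 41.1
grip_force: 30.5
```

```bash
python3 - <<'E'
from look import *
s=r.read_state(); print(s["tcp_pos"],s["force"],s["opening"],s["grip_force"],s["time_s"])
out=[]
for c in ["side","top"]:
    im,d=r.capture(c); P=cloud(c,d)
    for k in r.regions_of("stopper","%s"%c)[:2]:
        M=k["region"]&(d>0); print(c,k["score"],k["uv"],M.sum(),np.median(P[M],0) if M.any() else "")
    u,v=map(int,proj(c,[584,-284,140]))
    out.append(cv2.resize(im[v-30:v+40,u-40:u+40],(390,341),interpolation=cv2.INTER_CUBIC))
save("e",np.hstack(out))
E
```

```text
[ 518.7 -273.9  157.5] [ 0.4  0.2 -0.5] 41.10088379056055 30.469508171081543 19.1667
```

View pics/e.png

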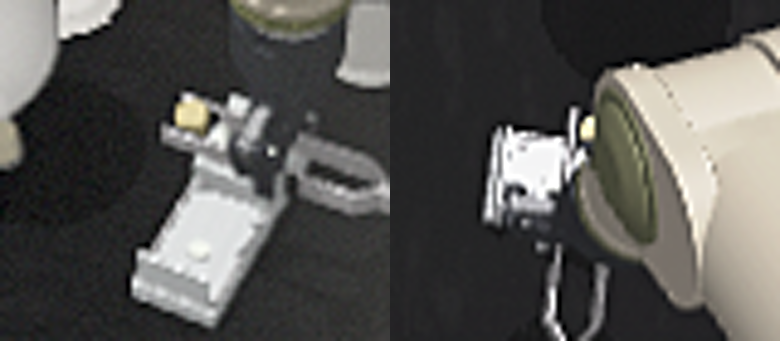

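The picture shows the stopper (190,113) held between the jaws, with the seat empty at (197,250) and the cap still open.

```bash
python3 -c "
from bench import r
print(r.job_done())"
```

```text
the job is handed in; nothing more can be done
None
```

The job is handed in: the cap is open by about 89 mm and the tongs hold the stopper still, its underside about 16 cm above the worktop by my estimate; I have not seen the verdict.

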